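Punch-mark a suction canister lid through its guide bush

ROBOT

A 7-joint arm with a two-finger parallel gripper is mounted at the origin on the work surface. World frame = base frame: x ahead of the robot, y to its left, z up, the work surface at z = 0. Lengths are in m, angles in rad, forces in N, time in s.
With the tool pointing down it reaches from about 0.425 to 0.875 m from the base axis. Payload 9.9 kg.
Tool frame: the origin (TCP) lies between the finger pads; the fingertips stand 22 mm ahead of it and the grasp point (between the pads) lies 3 mm ahead of it; z points along the fingers, y is the line along which they close (so a half turn about z gives the same grasp; the last joint's range is limited). The gripper opens to 85 mm and grips with 20 to 120 N. Pads are 22 mm wide; open, the fingers measure 114 mm over their backs; the gripper's body (76 mm by 85 mm) begins 54 mm behind the grasp point. The pads swing forward as they close: fully open they stand 13 mm farther back than shut.
Start: joints at [1.239, 0.576, 0.025, 1.437, -0.015, 1.129, -0.057], TCP at [0.166, -0.654, 0.253] pointing down, gripper open.
Joint ranges: [-2.76, 2.76], [-0.34, 2.15], [-1.52, 1.57], [0.19, 2.46], [-1.09, 4.23], [0.17, 1.99], [-2.82, 2.82]. Speed limits (rad/s): [2.22, 2.22, 3.01, 3.01, 3.14, 3.14, 3.14].

INTERFACE

Orientations are given as a 3x3 rotation matrix whose columns are the frame's x, y, z axes.
In Python, from station import * gives the robot as it stands. The module is installed in compiled form; this text tells all that it offers.
- The arm moves only by the tool arm_command, never from a script. Its argument "moves" is a list of rows, each a list of 3 entries, a list of its own where there are three numbers: the shift along the tool's x, y, z in mm, then the turn, a rotation vector about the tool's x, y, z in rad, then the finger opening in mm, from 0 to 85.4. A call has 1 to 20 rows; each row is the pose to reach, as a shift and turn from the pose commanded when the call began, along the tool's axes at that moment; what a row does not reach only later rows make up. A row lasts 1/8 s, in which the tool goes at most 62.5 mm and 10.7 degrees, less where a joint would pass 70% of its speed; a pose out of reach is approached as far as the arm can. A call with a gripper value outside its range is refused whole. The fingers move at their own pace and stop on an object; "squeeze" is the grip in N (left out, the last holds). Time passes only in rows, so rows that repeat a pose let the fingers close. It gives the time, the measured TCP pose, the force, the opening and the grip force at its end, in the units of the state.
- sense(): the state, without advancing time (a new reading comes with each control period).
- get_image(name): name is "scene" or "side" or "wrist"; returns the picture (400x640x3 uint8, red, green, blue); there is no depth.
- camera_params(name): a dict with "mtx" (3x3 intrinsics, pixels), "camera_from_world" (4x4, takes a point from world to camera coordinates). Camera axes: x right, y down, z forward; pixel columns grow to the right and rows downward; lengths in m; the calibration is good to about 2 mm. The wrist camera is an equidistant fisheye: a pixel r from the principal point sees the ray r / f radians off the axis. A picture is of the moment at which its call begins: read the wrist's pose just before it. camera_params takes no time and is no camera call; for the wrist camera it gives the pose at the moment of the call.
- sign_off(): hands the job in; it is judged then, once.
Trained networks look in the newest picture that a camera, given by its name, has taken for a name from the list of things; names that differ only in an ending like _2 or _b are one class to them, and where a whole thing is asked for, a point or a joint stands for the part that bears it (a point fixed in the world has none). Each returns a list of dicts, best first, with "p" (0 to 1); they miss things now and then, are a little off and sometimes report something else, mostly with a low value. They report only what shows in the picture. A call takes as long as a camera call. They do not tell look-alikes from the thing itself.
- spot_in(camera, query): "at" ([row, column] in pixels, amid what is visible of it).
- outline_of(camera, query): "mask" (400x640 bool, what is visible of it) and "at" ([row, column] in pixels, amid what is visible of it).
- mark_of(camera, query): "at" ([row, column] in pixels: a listed point, or the origin of a listed thing).
The state is a dict: "t": time; "q": joint angles; "dq": joint speeds; "effort": joint torques, N m; "ee_pos": TCP position; "tcp_rot": TCP orientation; "contact_force": force on the tool from outside, world axes, zero at the start; "moment": the same for the moment, N m; "finger_gap": finger opening in m; "grip_force": force on a finger pad.
Only numpy, scipy, OpenCV 4.12 (cv2) and the standard library are available. Lean on these libraries where they do the work, as an engineer would, in place of code of your own. Each camera call takes 0.05 s, during which the arm holds its last target. There are 200 camera calls.

TASK

Take the automatic punch out of its stand, lower its nose into the funnel-topped guide bush on the clamped canister lid and press it straight down, upright, until the spring inside trips with a snap; do not snap it anywhere else, and do not press hard on after the snap. Then put the punch back upright in the hole of its stand, fully seated, and let go, leaving the jar, the hose coupling, the screwdriver and the pressure gauge where they are.

Things in the scene. Friction and masses are not known exactly. Their poses are not given: they have to be found in the camera images.
- punch: Automatic centre punch, loose, about 0.28 kg, upright in its stand. Origin: centre of the collar's underside, z up its axis. Thin round nose 8 mm wide with conical tip, reaching 62 mm below the origin; collar disc 34 mm wide, from 0 to 6 mm above; square dark body 20 x 20 mm, sides along x and y, 6 to 58 mm; round cap 18 mm wide, 58 to 64 mm.
- punch_grip (a point): Point on the punch axis in the square body, 32 mm above the collar's underside. Best gripped on the flats with the fingertips close above the collar, so that they bear down on the collar when pressing.
- nose_tip (a point): Tip of the sliding nose, 62 mm below the collar's underside when out. Pressed, the nose slides into the body against a spring: 2 N starts it, then 4.5 N per mm; at 11 to 14 N, after about 2.5 mm, it trips and the force falls at once to about 5 N. Pressed further it climbs again, to a hard stop at 5.9 mm in all. Once the nose is let out it is armed again.
- hammer_mark (a point): Mark on the hammer hidden inside the punch, on its axis, 36 mm above the collar's underside when armed, 39.2 mm when tripped; it moves only with the snap.
- stand: Fixed white block 76 x 76 mm, 74 mm high, with one vertical through hole 15 mm wide in the centre of its top; the punch hangs in it, collar resting on the top face. Origin: centre of the underside, so the punch's origin is 74 mm above it when home.
- fixture: Fixed black holding ring 190 mm wide, 30 mm high, with a steel canister lid 170 mm wide clamped on it (top 40 mm up). On the lid stand the aluminium guide bush (35 mm off centre towards the fixture's -x) and, opposite, two unused port stubs at most 60 mm high. Origin: centre of the underside.
- guide (a point): Centre of the guide bush's mouth, 92 mm above the table. The mouth is a funnel 30 mm wide at the top, narrowing over 12 mm to a vertical tube 11 mm wide. The lid metal that the tip meets lies 26 to 46 mm below the mouth, different each time: it must be felt. Bush and metal must not be pressed with more than 22 N.
- jar: Milky-white jar with white cap, 56 mm wide, 65 mm high, loose, upright; origin under its centre. Leave it where it is.
- coupling: Steel hose coupling standing upright, 28 mm wide, 46 mm high, loose; origin under its centre. Leave it where it is.
- driver: Screwdriver with black handle lying on the table, loose; origin in its length. Leave it where it is.
- gauge: Round pressure gauge lying on its back, 64 mm wide, 27 mm high, loose; origin under its centre. Leave it where it is.
Mind the look-alikes: they are no part of the job. What is shaped like the punch but orange, turquoise or yellow is not meant.

How it is judged:
On the way, in this order (a step that is already met when the one before it is completed fails the run):
1. the nose tip is down in the tube of the guide bush, punch upright, not yet tripped (horizontal distance between nose_tip and guide below 0.004 m and z of nose_tip in the frame of guide below -0.016 m and angle between punch's own z axis and vertical below 0.1 rad and not (z of hammer_mark in the frame of punch above 0.0378 m)), for 0.1 s.
2. the punch has tripped on the metal in the guide bush (hammer up by more than 1.8 mm), upright to 0.1 rad (horizontal distance between nose_tip and guide below 0.004 m and z of nose_tip in the frame of guide below -0.016 m and angle between punch's own z axis and vertical below 0.1 rad and z of hammer_mark in the frame of punch above 0.0378 m), for 0.05 s.
At the end, for the whole second after the job is handed in: The punch is back in its stand, released and at rest: axis within 8 mm of the hole's, collar resting on the block (within 3 mm of 74 mm above the stand's underside), upright within 0.06 rad (horizontal distance between punch and stand below 0.008 m and z of punch in the frame of stand between 0.071 and 0.077 m and angle between punch's own z axis and vertical below 0.06 rad and linear speed of punch below 0.02 m/s and contact force between punch and the fingers below 0.1 N); the robot touches nothing.
It fails at once if the punch presses on the lid fixture or its bush with more than 22 N (contact force between punch and fixture above 22 N).
It fails at once if the punch trips (hammer up by more than 1.8 mm) anywhere but in the guide bush (z of hammer_mark in the frame of punch above 0.0378 m and not (horizontal distance between nose_tip and guide below 0.004 m and z of nose_tip in the frame of guide below -0.016 m)).
It fails at once if a bystander (jar, coupling, screwdriver or gauge) is moved more than 30 mm (distance of any of jar, coupling, driver, gauge from where it was at the start of the episode above 0.03 m).
It also fails if it takes over 58 s, if anything falls off the work surface, if the arm or the gripper's body presses on something with over 40 N, if the wrist force passes 120 N, or if a joint passes its speed limit or range.

## Working session

There is one attempt and no reset: what is moved stays moved. The work goes in short steps, Python scripts to look and compute and a tool call to move; the robot and the scene stay as the last step left them, time stands still between calls to the robot, and variables do not carry over. Pictures are saved under pics/ and viewed, at most 10 in all, crops included, and the job is handed in when it is done.

Besides the shell and the picture viewer there is one more tool, called as a command line: name --argument value ..., lists and objects as JSON in quotes. arm_command: Moves the arm, as the interface text tells. Its arguments: {"type":"object","properties":{"moves":{"type":"array"},"squeeze":{"type":"number"}},"required":["moves"]}

```bash
mkdir -p pics; cat > h.py <<'E'
from station import *
import numpy as np, cv2
np.set_printoptions(precision=4,suppress=True)
def ray(cam,at,P=None):
    P=P or camera_params(cam); K=np.array(P["mtx"]); T=np.array(P["camera_from_world"])
    x=(at[1]-K[0,2])/K[0,0]; y=(at[0]-K[1,2])/K[1,1]
    if cam=="wrist":
        r=np.hypot(x,y); d=np.array([x/r*np.sin(r),y/r*np.sin(r),np.cos(r)]) if r>1e-9 else np.array([0,0,1.])
    else: d=np.array([x,y,1.])
    R=T[:3,:3]; return -R.T@T[:3,3], R.T@(d/np.linalg.norm(d))
def atz(cam,at,z,P=None):
    o,d=ray(cam,at,P); return o+d*(z-o[2])/d[2]
def tri(rs):
    A=0;b=0
    for o,d in rs:
        M=np.eye(3)-np.outer(d,d); A=A+M; b=b+M@o
    return np.linalg.solve(A,b)
def snap(cam,name=None):
    P=camera_params(cam); im=get_image(cam)
    if name: cv2.imwrite(f"pics/{name}.png",im[:,:,::-1])
    return im,P
E
python3 - <<'E'
from h import *
s=sense(); print(s["t"],s["ee_pos"],s["tcp_rot"],s["contact_force"],s["finger_gap"])
ims=[]
for c in ["scene","side"]:
    im,P=snap(c,c+"0"); ims.append(im)
    print(c,"cam at",ray(c,(200,320),P))
    for q,z in [("punch",.074),("nose_tip",.012),("punch_grip",.106),("guide",.092),("stand",0),("fixture",0),("jar",0),("coupling",0),("driver",0.012),("gauge",0)]:
        for r in mark_of(c,q)[:4]:
            if r["p"]>.15: print(c,q,round(r["p"],2),np.round(r["at"]),atz(c,r["at"],z,P))
E
```

```text
0.0 [ 0.1655 -0.654   0.2524] [[ 0.9694  0.2453 -0.0005]
 [ 0.2453 -0.9694  0.0016]
 [-0.0001 -0.0016 -1.    ]] [ 0.416  -0.2673  0.1525] 0.08583955860185051
scene cam at (array([ 0.8983, -0.5579,  1.1169]), array([-0.2448,  0.4747, -0.8454]))
scene punch 0.84 [304. 323.] [ 0.7456 -0.2404  0.074 ]
scene punch 0.58 [245. 221.] [ 0.4249 -0.2242  0.074 ]
scene punch 0.55 [253. 260.] [ 0.5325 -0.1964  0.074 ]
scene punch 0.55 [320. 266.] [ 0.6394 -0.3437  0.074 ]
scene nose_tip 0.65 [288. 305.] [ 0.6733 -0.2076  0.012 ]
scene nose_tip 0.58 [340. 251.] [ 0.617 -0.391  0.012]
scene nose_tip 0.57 [227. 232.] [ 0.3929 -0.1415  0.012 ]
scene punch_grip 0.81 [309. 266.] [ 0.6344 -0.3261  0.106 ]
scene punch_grip 0.68 [250. 260.] [ 0.5376 -0.2004  0.106 ]
scene punch_grip 0.54 [256. 215.] [ 0.4446 -0.2687  0.106 ]
scene guide 0.8 [146. 305.] [0.4688 0.1717 0.092 ]
scene stand 0.61 [265. 262.] [ 0.5308 -0.1976  0.    ]
scene stand 0.24 [322. 198.] [ 0.4648 -0.4154  0.    ]
scene fixture 0.86 [170. 310.] [0.4947 0.1567 0.    ]
scene jar 0.82 [268. 348.] [ 0.7487 -0.0965  0.    ]
scene coupling 0.
[... 578 characters left out ...]
5 [217. 248.] [ 0.3758 -0.1393  0.012 ]
side nose_tip 0.45 [292. 224.] [ 0.6041 -0.3905  0.012 ]
side punch_grip 0.77 [297. 304.] [ 0.8412 -0.2698  0.106 ]
side punch_grip 0.72 [230. 228.] [ 0.4783 -0.2757  0.106 ]
side punch_grip 0.69 [277. 252.] [ 0.6871 -0.3332  0.106 ]
side punch_grip 0.56 [225. 260.] [ 0.5271 -0.1881  0.106 ]
side guide 0.94 [171. 333.] [0.4606 0.1832 0.092 ]
side stand 0.88 [249. 259.] [ 0.5196 -0.1992  0.    ]
side fixture 0.9 [198. 332.] [0.4871 0.1541 0.    ]
side jar 0.82 [268. 331.] [ 0.7402 -0.0812  0.    ]
side coupling 0.68 [238. 377.] [0.7423 0.1235 0.    ]
side driver 0.7 [169. 383.] [0.5037 0.4031 0.012 ]
side gauge 0.65 [272. 189.] [ 0.4498 -0.4229  0.    ]
```

View pics/scene0.png

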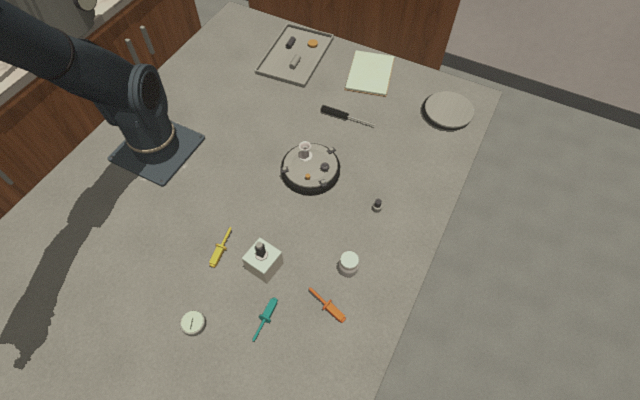

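View pics/side0.png

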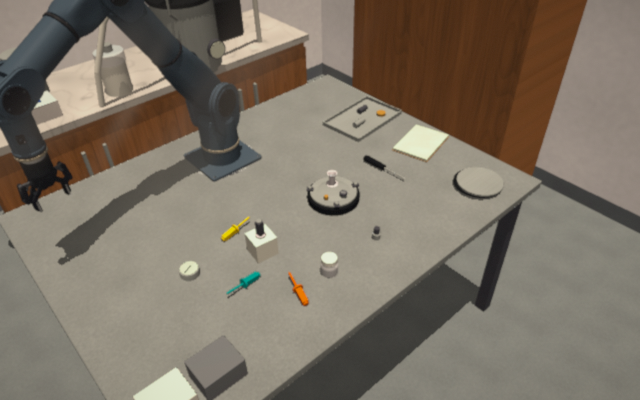

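The meant punch is the dark one upright in the white block, at scene (250,260) and side (226,260). The look-alikes are yellow (247,221), turquoise (318,266) and orange (305,326), all lying flat, so they don't fit. I'll move nearer and confirm with the wrist camera.

arm_command --moves '[[[380,-290,0],[0,0,0],85],[[380,-290,0],[0,0,0],85],[[380,-290,0],[0,0,0],85],[[380,-290,0],[0,0,0],85],[[380,-290,0],[0,0,0],85],[[380,-290,0],[0,0,0],85],[[380,-290,0],[0,0,0],85],[[380,-290,0],[0,0,0],85],[[380,-290,0],[0,0,0],85],[[380,-290,0],[0,0,0],85],[[380,-290,0],[0,0,0],85],[[380,-290,0],[0,0,0],85]]'

```text
t: 2.6
ee_pos: [0.4622, -0.281, 0.2533]
tcp_rot: [[0.97, 0.243, -0.0], [0.243, -0.97, -0.0], [-0.0, 0.0, -1.0]]
contact_force: [0.3, -0.1, 0.5]
finger_gap: 0.0848
grip_force: 0.0
```

```bash
python3 - <<'E'
from h import *
s=sense(); print(s["t"],s["ee_pos"],s["tcp_rot"])
im,P=snap("wrist")
print(ray("wrist",(200,320),P), P["mtx"])
for q,z in [("punch",.074),("punch_grip",.106),("stand",0)]:
    for r in mark_of("wrist",q)[:3]:
        if r["p"]>.15: print(q,round(r["p"],2),np.round(r["at"],1),atz("wrist",r["at"],z,P))
K=np.array(P["mtx"]);T=np.array(P["camera_from_world"])
p=T[:3,:3]@np.array([.525,-.198,.1])+T[:3,3]; th=np.arctan2(np.hypot(p[0],p[1]),p[2]); u=p[:2]/np.hypot(p[0],p[1])*th*K[0,0]+K[:2,2]; print(u)
c=np.clip(u.astype(int),[80,60],[560,340]); cr=im[c[1]-60:c[1]+60,c[0]-80:c[0]+80,::-1]
cv2.imwrite("pics/w1.png",np.vstack([cv2.resize(cr,(480,360),interpolation=2),cv2.resize(im[:,:,::-1],(480,240))[:,:]])); print("crop origin",c-[80,60])
E
```

```text
2.6 [ 0.4622 -0.281   0.2533] [[ 0.9699  0.2434 -0.0001]
 [ 0.2434 -0.9699 -0.0002]
 [-0.0001  0.0002 -1.    ]]
(array([ 0.5258, -0.2647,  0.3739]), array([-0.2621, -0.0609, -0.9631])) [[309.7069   0.     321.7312]
 [  0.     309.7069 198.403 ]
 [  0.       0.       1.    ]]
punch 0.83 [ 89.4 257. ] [ 0.5369 -0.1978  0.074 ]
punch 0.68 [207.2 248. ] [ 0.4187 -0.2134  0.074 ]
punch 0.67 [ 53.8 398.4] [ 0.6057 -0.3217  0.074 ]
punch_grip 0.79 [ 84.4 246.9] [ 0.5383 -0.195   0.106 ]
punch_grip 0.66 [ 47.1 370.7] [ 0.5957 -0.2907  0.106 ]
punch_grip 0.65 [208.  278.3] [ 0.4364 -0.2466  0.106 ]
stand 0.56 [ 96.  268.4] [ 0.5346 -0.1969  0.    ]
[248.2907 100.0674]
crop origin [168  40]
```

View pics/w1.png

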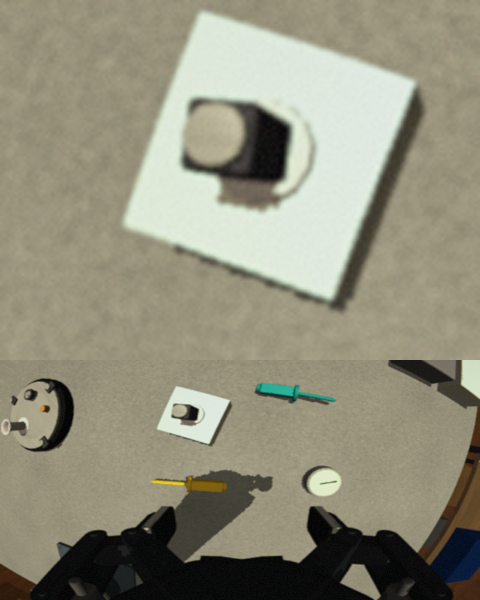

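The crop shows the dark square body with a silver cap (wrist px about (239,85)) and a collar, standing in the white block, so this is the right punch. Next I'll compute its pose and yaw from the corners.

```bash
python3 - <<'E'
from h import *
P=camera_params("wrist")
f=lambda x,y,z: atz("wrist",(40+y/3,168+x/3),z,P)
S=np.array([f(x,y,.074) for x,y in [(203,12),(415,82),(338,300),(124,226)]]);print(S,S.mean(0),np.linalg.norm(np.roll(S,-1,0)-S,axis=1))
print("cap",f(213,134,.138))
B=np.array([f(x,y,.132) for x,y in [(190,99),(258,102),(246,178),(183,167)]])
for Q in (S,B):
    d=np.roll(Q,-1,0)-Q; print(np.degrees(np.arctan2(d[:,1],d[:,0]))%90, np.linalg.norm(d,axis=1))
print("tool yaw",np.degrees(np.arctan2(.2434,.9699)))
E
```

```text
[[ 0.5781 -0.1642  0.074 ]
 [ 0.5686 -0.2384  0.074 ]
 [ 0.494  -0.2312  0.074 ]
 [ 0.5027 -0.1543  0.074 ]] [ 0.5358 -0.197   0.074 ] [0.0748 0.0749 0.0774 0.076 ]
cap [ 0.5358 -0.1964  0.138 ]
[82.6999 84.491  83.5236 82.4991] [0.0748 0.0749 0.0774 0.076 ]
[7.7676 4.7295 1.3388 7.7378] [0.0187 0.0204 0.0177 0.0184]
tool yaw 14.087660961811896
```

arm_command --moves '[[[92,-64,50],[0,0,0.14],85],[[92,-64,50],[0,0,0.14],85],[[92,-64,50],[0,0,0.14],85],[[92,-64,50],[0,0,0.14],85],[[92,-64,50],[0,0,0.14],85]]'

```text
t: 3.42
ee_pos: [0.5358, -0.1969, 0.2038]
tcp_rot: [[0.994, 0.106, 0.0], [0.106, -0.994, -0.001], [0.0, 0.001, -1.0]]
contact_force: [-0.3, -0.5, 0.2]
finger_gap: 0.0848
grip_force: 0.0
```

```bash
python3 - <<'E'
from h import *
s=sense(); print(s["t"],s["ee_pos"],s["tcp_rot"],s["contact_force"])
im,P=snap("wrist")
for q,z in [("punch",.074),("punch_grip",.106),("stand",0)]:
    for r in mark_of("wrist",q)[:1]: print(q,round(r["p"],2),np.round(r["at"],1),atz("wrist",r["at"],z,P))
K=np.array(P["mtx"]);T=np.array(P["camera_from_world"])
p=T[:3,:3]@np.array([.5358,-.197,.1])+T[:3,3]; th=np.arctan2(np.hypot(p[0],p[1]),p[2]); u=p[:2]/np.hypot(p[0],p[1])*th*K[0,0]+K[:2,2]; print(u)
c=np.clip(u.astype(int),[80,60],[560,340]); cr=im[c[1]-60:c[1]+60,c[0]-80:c[0]+80,::-1]
cv2.imwrite("pics/w2.png",cv2.resize(cr,(800,600),interpolation=2)); print("crop origin",c-[80,60])
E
```

```text
3.425 [ 0.5358 -0.1969  0.2038] [[ 0.9944  0.1056  0.0005]
 [ 0.1056 -0.9944 -0.0008]
 [ 0.0004  0.0009 -1.    ]] [-0.2613 -0.5372  0.2056]
punch 0.94 [196.3 321.5] [ 0.5348 -0.1968  0.074 ]
punch_grip 0.94 [207.8 321.4] [ 0.5345 -0.1968  0.106 ]
stand 0.69 [222.4  16.2] [0.415  0.3192 0.    ]
[321.8767 203.9259]
crop origin [241 143]
```

View pics/w2.png

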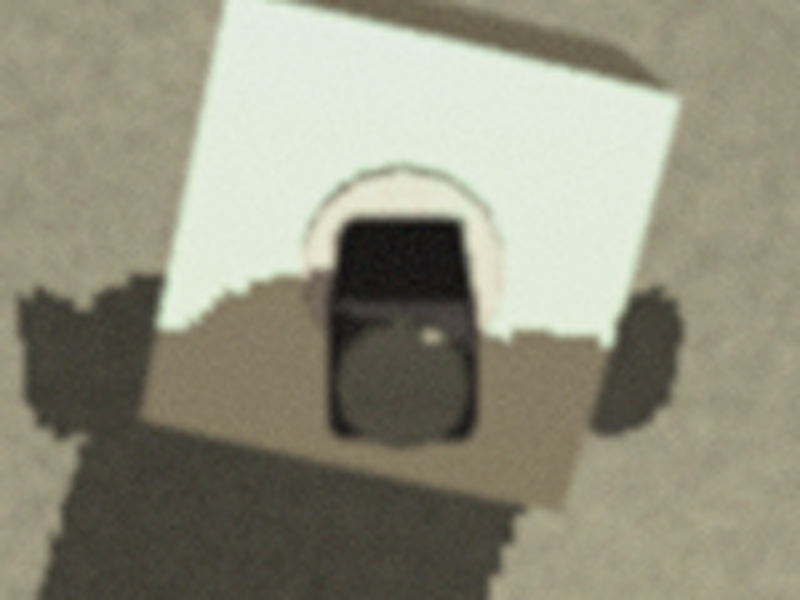

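The body is square to the fingers and centred at px (321,205), aligned to about 1°. I'll descend and grip.

arm_command --moves '[[[-1,0,50],[0,0,0],85],[[-1,0,90],[0,0,0],60],[[-1,0,99],[0,0,0],40],[[-1,0,99],[0,0,0],30],[[-1,0,99],[0,0,0],10],[[-1,0,99],[0,0,0],10],[[-1,0,99],[0,0,0],10],[[-1,0,99],[0,0,0],10],[[-1,0,99],[0,0,0],10]]' --squeeze 60

```text
t: 4.75
ee_pos: [0.5362, -0.1959, 0.1058]
tcp_rot: [[0.994, 0.107, 0.003], [0.107, -0.994, -0.001], [0.002, 0.001, -1.0]]
contact_force: [-1.0, 0.5, 7.4]
finger_gap: 0.0193
grip_force: 59.9
```

arm_command --moves '[[[0,0,-30],[0,0,0],10],[[0,0,-75],[0,0,0],10],[[0,0,-110],[0,0,0],10],[[0,-20,-112],[0,0,0],10],[[-10,-70,-112],[0,0,0],10],[[-20,-130,-112],[0,0,0],10],[[-30,-190,-112],[0,0,0],10],[[-36,-245,-112],[0,0,0],10],[[-39,-285,-112],[0,0,0],10],[[-39,-300,-112],[0,0,0],10],[[-39,-300,-112],[0,0,0],10],[[-39,-300,-112],[0,0,0],10]]'

```text
t: 6.25
ee_pos: [0.4642, 0.0972, 0.2159]
tcp_rot: [[0.994, 0.106, -0.001], [0.106, -0.994, -0.001], [-0.001, 0.001, -1.0]]
contact_force: [-0.6, -0.9, -2.9]
finger_gap: 0.0192
grip_force: 59.3
```

```bash
python3 - <<'E'
from h import *
s=sense(); print(s["t"],s["ee_pos"],s["tcp_rot"],s["contact_force"],s["finger_gap"])
im,P=snap("wrist")
for q,z in [("guide",.092),("punch",s["ee_pos"][2]-.032),("nose_tip",s["ee_pos"][2]-.094)]:
    for r in mark_of("wrist",q)[:2]: print(q,round(r["p"],2),np.round(r["at"],1),atz("wrist",r["at"],z,P))
cv2.imwrite("pics/w3.png",cv2.resize(im[:,:,::-1],(800,500),interpolation=2))
for c in ("scene","side"):
    im,P=snap(c,c+"3")
    for q,z in [("guide",.092)]:
        for r in mark_of(c,q)[:1]: print(c,q,round(r["p"],2),np.round(r["at"],1),atz(c,r["at"],z,P))
E
```

```text
6.25 [0.4642 0.0972 0.2159] [[ 0.9944  0.1061 -0.0007]
 [ 0.1061 -0.9944 -0.0009]
 [-0.0008  0.0008 -1.    ]] [-0.5506 -0.8548 -2.9473] 0.019222625378010044
guide 0.97 [184.5 228.2] [0.4666 0.1758 0.092 ]
punch 0.93 [250.9 538.7] [ 0.4673 -0.0466  0.1839]
punch 0.81 [243.1 322. ] [0.4633 0.097  0.1839]
nose_tip 0.77 [ 43.7 572.5] [ 0.6351 -0.1071  0.1219]
nose_tip 0.74 [255.3 506.1] [ 0.4365 -0.069   0.1219]
scene guide 0.63 [147.8 304.3] [0.4713 0.1632 0.092 ]
side guide 0.59 [169.7 332.9] [0.4544 0.1888 0.092 ]
```

View pics/w3.png

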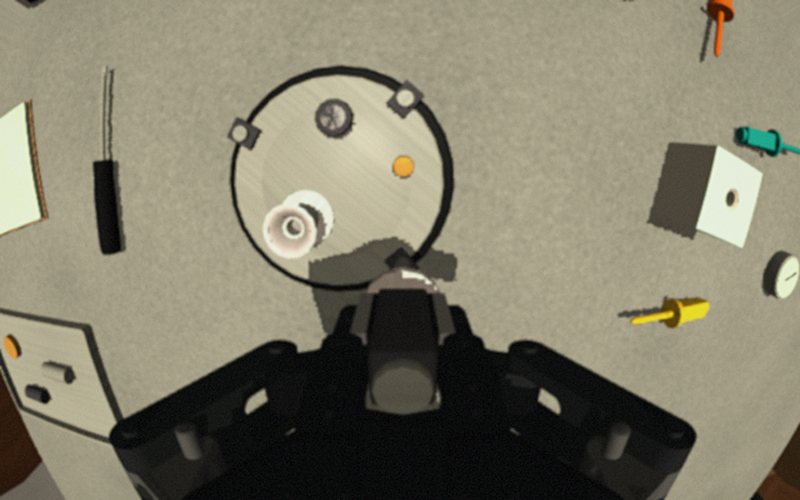

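The picture shows the punch held square, with its collar just in front of the fingers. The guide mouth is at about px (row 183, col 232). I'll enlarge the bush to fix its centre.

```bash
python3 - <<'E'
from h import *
im,P=snap("wrist")
a=cv2.resize(im[150:220,200:280,::-1],(560,490),interpolation=2)
s,Q=snap("side"); b=cv2.resize(s[120:220,280:380,::-1],(400,400),interpolation=2)[:,60:300]
cv2.imwrite("pics/w4.png",np.hstack([a,np.vstack([b,np.zeros((90,240,3),np.uint8)])]))
K=np.array(P["mtx"]);T=np.array(P["camera_from_world"])
E
```

```text
(no output)
```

View pics/w4.png

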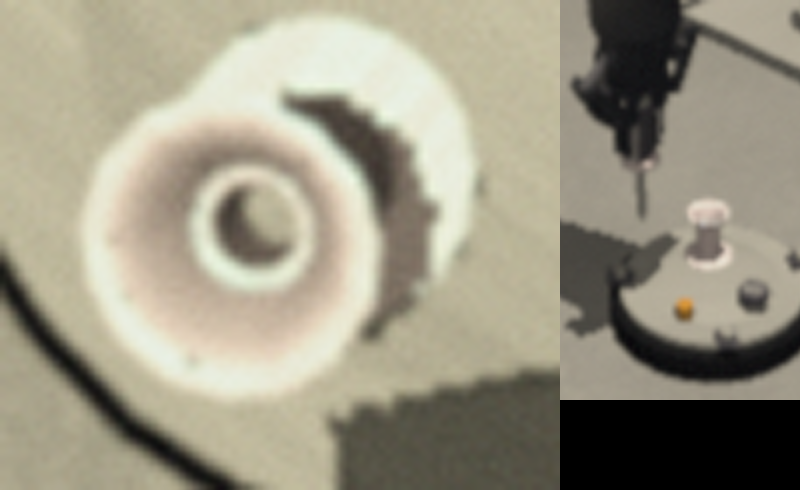

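```bash
python3 - <<'E'
from h import *
P=camera_params("wrist"); s=sense()
g=atz("wrist",(150+248/7,200+231/7),.092,P); t=atz("wrist",(150+228/7,200+252/7),.080,P); print(g,t)
# size check
l,r=[atz("wrist",(150+248/7,200+c/7),.092,P) for c in (82,380)]; print(np.linalg.norm(l-r))
R=np.array(s["tcp_rot"])
for p in (g,t): print("tool mm",1000*R.T@(p-s["ee_pos"]))
E
```

```text
[0.4663 0.173  0.092 ] [0.466  0.1736 0.08  ]
0.03754135247932457
tool mm [  9.924  -73.9759 124.3333]
tool mm [  9.7215 -74.6597 136.3333]
```

arm_command --moves '[[[5,-40,0],[0,0,0],10],[[9,-68,0],[0,0,0],10],[[10,-74,0],[0,0,0],10],[[10,-74,0],[0,0,0],10],[[10,-74,15],[0,0,0],10],[[10,-74,28],[0,0,0],10],[[10,-74,33],[0,0,0],10],[[10,-74,37],[0,0,0],10],[[10,-74,40],[0,0,0],10],[[10,-74,40],[0,0,0],10],[[10,-74,40],[0,0,0],10]]'

```text
t: 8.12
ee_pos: [0.4663, 0.1733, 0.1765]
tcp_rot: [[0.994, 0.108, 0.0], [0.108, -0.994, 0.0], [0.0, -0.0, -1.0]]
contact_force: [0.3, 1.1, -2.3]
finger_gap: 0.0194
grip_force: 59.5
```

```bash
python3 - <<'E'
from h import *
s=sense(); print(s["t"],s["ee_pos"],s["contact_force"],s["moment"],s["finger_gap"])
ims=[]
for c,(r,k) in (("scene",(147,305)),("side",(168,333)),("wrist",(215,320))):
    im,P=snap(c); ims.append(cv2.resize(im[r-40:r+40,k-40:k+40,::-1],(266,400),interpolation=2) if 0 else cv2.resize(im[r-30:r+30,k-30:k+30,::-1],(266,266),interpolation=2))
cv2.imwrite("pics/w5.png",np.hstack(ims))
E
```

```text
8.125 [0.4663 0.1733 0.1765] [ 0.2573  1.0786 -2.3123] [ 0.0351 -0.0484 -0.0128] 0.01939637489567123
```

View pics/w5.png

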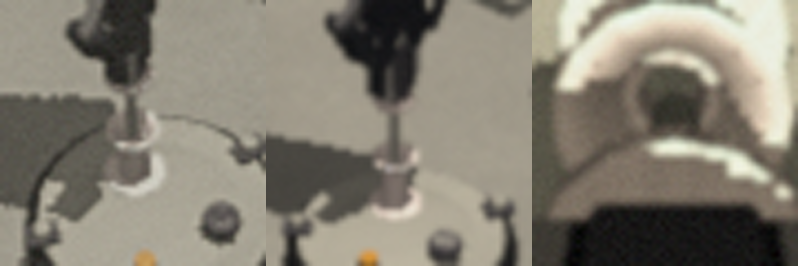

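The nose is inside the funnel in all three views, and the only force is the punch's weight. I'll lower it slowly into the tube.

arm_command --moves '[[[0,0,2],[0,0,0],10],[[0,0,4],[0,0,0],10],[[0,0,6],[0,0,0],10],[[0,0,8],[0,0,0],10],[[0,0,9.5],[0,0,0],10],[[0,0,9.5],[0,0,0],10],[[0,0,9.5],[0,0,0],10]]'

```text
t: 9.15
ee_pos: [0.4663, 0.1732, 0.1668]
tcp_rot: [[0.994, 0.108, 0.0], [0.108, -0.994, 0.0], [0.0, -0.0, -1.0]]
contact_force: [-0.8, 0.8, -3.6]
finger_gap: 0.0189
grip_force: 59.5
```

arm_command --moves '[[[0,0,1],[0,0,0],10],[[0,0,2],[0,0,0],10],[[0,0,3],[0,0,0],10],[[0,0,4],[0,0,0],10],[[0,0,4],[0,0,0],10],[[0,0,4],[0,0,0],10]]'

```text
t: 9.9
ee_pos: [0.4663, 0.1732, 0.1628]
tcp_rot: [[0.994, 0.108, 0.0], [0.108, -0.994, 0.0], [0.0, -0.0, -1.0]]
contact_force: [-0.5, 0.8, -3.7]
finger_gap: 0.0189
grip_force: 59.5
```

arm_command --moves '[[[0,0,1],[0,0,0],10],[[0,0,2],[0,0,0],10],[[0,0,3],[0,0,0],10],[[0,0,3],[0,0,0],10],[[0,0,3],[0,0,0],10]]'

```text
t: 10.52
ee_pos: [0.4663, 0.1732, 0.1598]
tcp_rot: [[0.994, 0.108, 0.0], [0.108, -0.994, 0.0], [0.0, -0.0, -1.0]]
contact_force: [0.2, 0.1, -3.1]
finger_gap: 0.0193
grip_force: 59.5
```

Tip is at about 0.066 with no contact yet, so I'll keep feeling in steps of about 2.5 mm.

arm_command --moves '[[[0,0,1],[0,0,0],10],[[0,0,2],[0,0,0],10],[[0,0,2.5],[0,0,0],10],[[0,0,2.5],[0,0,0],10],[[0,0,2.5],[0,0,0],10]]'

```text
t: 11.15
ee_pos: [0.4664, 0.1733, 0.1575]
tcp_rot: [[0.994, 0.108, 0.0], [0.108, -0.994, 0.0], [0.0, -0.0, -1.0]]
contact_force: [-1.1, -0.3, 4.2]
finger_gap: 0.0191
grip_force: 60.0
```

The nose meets the metal at about 7 N. From here I go in small steps.

arm_command --moves '[[[0,0,0.4],[0,0,0],10],[[0,0,0.7],[0,0,0],10],[[0,0,0.7],[0,0,0],10]]'

```text
t: 11.52
ee_pos: [0.4664, 0.1733, 0.1568]
tcp_rot: [[0.994, 0.108, 0.0], [0.108, -0.994, 0.0], [0.0, -0.0, -1.0]]
contact_force: [-0.7, -0.8, 7.3]
finger_gap: 0.0195
grip_force: 60.3
```

arm_command --moves '[[[0,0,0.4],[0,0,0],10],[[0,0,0.4],[0,0,0],10]]'

```text
t: 11.78
ee_pos: [0.4664, 0.1732, 0.1564]
tcp_rot: [[0.994, 0.108, 0.0], [0.108, -0.994, 0.0], [0.0, -0.0, -1.0]]
contact_force: [-1.2, -0.6, 7.0]
finger_gap: 0.0197
grip_force: 60.4
```

arm_command --moves '[[[0,0,0.4],[0,0,0],10],[[0,0,0.4],[0,0,0],10]]'

```text
t: 12.02
ee_pos: [0.4661, 0.1732, 0.1556]
tcp_rot: [[0.994, 0.108, -0.0], [0.108, -0.994, -0.0], [-0.0, 0.0, -1.0]]
contact_force: [0.6, 0.4, 0.7]
finger_gap: 0.0195
grip_force: 59.9
```

The force fell from about 10 N to 4 N and the TCP jumped 0.4 mm: that is the snap. I'll hold briefly, then withdraw straight up.

arm_command --moves '[[[0,0,0],[0,0,0],10]]'

```text
t: 12.15
ee_pos: [0.4662, 0.1731, 0.1556]
tcp_rot: [[0.994, 0.108, -0.0], [0.108, -0.994, -0.0], [-0.0, 0.0, -1.0]]
contact_force: [-0.4, -0.9, 0.7]
finger_gap: 0.019
grip_force: 59.9
```

arm_command --moves '[[[0,0,-3],[0,0,0],10],[[0,0,-10],[0,0,0],10],[[0,0,-25],[0,0,0],10],[[0,0,-55],[0,0,0],10],[[0,0,-60],[0,0,0],10],[[0,0,-60],[0,0,0],10]]'

```text
t: 12.9
ee_pos: [0.4661, 0.173, 0.2156]
tcp_rot: [[0.994, 0.108, 0.0], [0.108, -0.994, -0.0], [0.0, 0.0, -1.0]]
contact_force: [0.0, -0.2, -2.7]
finger_gap: 0.0197
grip_force: 59.4
```

```bash
python3 - <<'E'
from h import *
s=sense(); print(s["t"],s["ee_pos"],s["tcp_rot"],s["contact_force"],s["finger_gap"])
p=np.array([.5358,-.197,s["ee_pos"][2]]); print(1000*np.array(s["tcp_rot"]).T@(p-s["ee_pos"]))
im,P=snap("wrist")
cv2.imwrite("pics/w6.png",np.vstack([cv2.resize(im[200:340,240:400,::-1],(560,490),interpolation=2)]))
E
```

```text
12.9 [0.4661 0.173  0.2156] [[ 0.9942  0.1075  0.0002]
 [ 0.1075 -0.9942 -0.    ]
 [ 0.0001  0.     -1.    ]] [ 0.02   -0.1788 -2.7387] 0.019743193675863552
[ 29.4791 375.3727   0.0187]
```

View pics/w6.png

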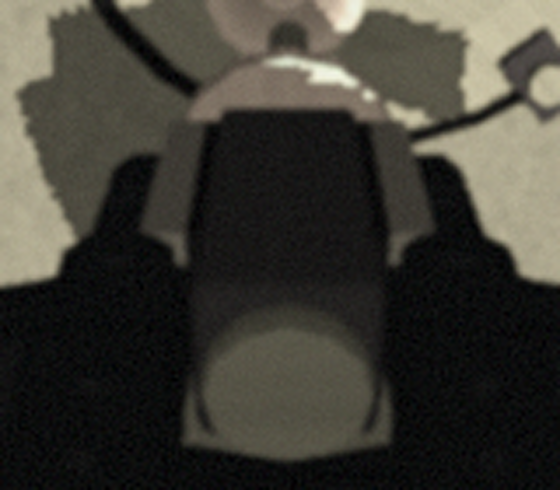

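arm_command --moves '[[[4,50,0],[0,0,0],10],[[8,105,0],[0,0,0],10],[[13,165,0],[0,0,0],10],[[18,225,0],[0,0,0],10],[[23,275,0],[0,0,0],10],[[24,305,0],[0,0,0],10],[[24,305,0],[0,0,0],10],[[24,305,0],[0,0,0],10]]'

```text
t: 13.95
ee_pos: [0.5224, -0.1267, 0.2148]
tcp_rot: [[0.994, 0.108, -0.002], [0.108, -0.994, 0.001], [-0.002, -0.001, -1.0]]
contact_force: [-0.1, 0.1, -3.3]
finger_gap: 0.0192
grip_force: 59.7
```

```bash
python3 - <<'E'
from h import *
s=sense(); print(s["t"],s["ee_pos"],s["contact_force"],s["finger_gap"])
im,P=snap("wrist")
c=np.array([.5358,-.197,.074]);K=np.array(P["mtx"]);T=np.array(P["camera_from_world"])
p=T[:3,:3]@c+T[:3,3]; r=np.hypot(p[0],p[1]); u=(p[:2]/r*np.arctan2(r,p[2])*K[0,0]+K[:2,2]); print(u)
a=np.round(u).astype(int)-[40,30]; print("orig",a)
cv2.imwrite("pics/w7.png",cv2.resize(im[a[1]:a[1]+60,a[0]:a[0]+80,::-1],(560,420),interpolation=2))
for r in mark_of("wrist","stand")[:1]: print(r["p"],atz("wrist",r["at"],0,P))
E
```

```text
13.95 [ 0.5224 -0.1267  0.2148] [-0.0929  0.1286 -3.3423] 0.01924598583036914
[402.4564 185.6081]
orig [362 156]
0.65 [ 0.5331 -0.1974  0.    ]
```

View pics/w7.png

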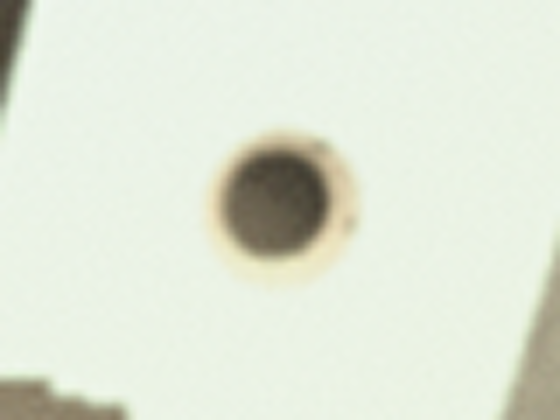

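The hole is at wrist px (402,186), exactly where predicted, so the stand is at (0.5358, -0.197). I'll move above it and insert.

arm_command --moves '[[[4,45,0],[0,0,0],10],[[6,67,0],[0,0,0],10],[[6,71.5,0],[0,0,0],10],[[6,71.5,0],[0,0,0],10],[[6,71.5,20],[0,0,0],10],[[6,71.5,38],[0,0,0],10],[[6,71.5,44],[0,0,0],10],[[6,71.5,48],[0,0,0],10],[[6,71.5,52],[0,0,0],10],[[6,71.5,52],[0,0,0],10]]'

```text
t: 15.3
ee_pos: [0.5367, -0.1978, 0.1639]
tcp_rot: [[0.994, 0.108, 0.0], [0.108, -0.994, 0.0], [0.0, 0.0, -1.0]]
contact_force: [0.3, -0.5, -3.1]
finger_gap: 0.019
grip_force: 59.7
```

arm_command --moves '[[[-0.6,-0.9,2],[0,0,0],10],[[-0.6,-0.9,8],[0,0,0],10],[[-0.6,-0.9,20],[0,0,0],10],[[-0.6,-0.9,35],[0,0,0],10],[[-0.6,-0.9,48],[0,0,0],10],[[-0.6,-0.9,54],[0,0,0],10],[[-0.6,-0.9,56],[0,0,0],10],[[-0.6,-0.9,56],[0,0,0],10]]'

```text
t: 16.3
ee_pos: [0.536, -0.1971, 0.1079]
tcp_rot: [[0.994, 0.108, 0.0], [0.108, -0.994, -0.0], [0.0, 0.0, -1.0]]
contact_force: [0.2, 0.2, -3.5]
finger_gap: 0.0194
grip_force: 59.7
```

arm_command --moves '[[[0,0,0.7],[0,0,0],10],[[0,0,1.4],[0,0,0],10],[[0,0,1.4],[0,0,0],10]]'

```text
t: 16.68
ee_pos: [0.5359, -0.1971, 0.1065]
tcp_rot: [[0.994, 0.108, 0.0], [0.108, -0.994, -0.0], [0.0, 0.0, -1.0]]
contact_force: [-0.5, -0.0, -2.8]
finger_gap: 0.0193
grip_force: 59.7
```

arm_command --moves '[[[0,0,0.5],[0,0,0],10],[[0,0,0.9],[0,0,0],10],[[0,0,0.9],[0,0,0],10]]'

```text
t: 17.05
ee_pos: [0.536, -0.1971, 0.1058]
tcp_rot: [[0.994, 0.108, 0.0], [0.108, -0.994, -0.0], [0.0, 0.0, -1.0]]
contact_force: [-1.9, 0.2, 3.5]
finger_gap: 0.019
grip_force: 60.5
```

It is seated: contact came at the same height as at the pick (0.1058). I'll release and withdraw.

arm_command --moves '[[[0,0,0],[0,0,0],22],[[0,0,0],[0,0,0],30],[[0,0,0],[0,0,0],50],[[0,0,0],[0,0,0],70],[[0,0,0],[0,0,0],70],[[0,0,-20],[0,0,0],70],[[0,0,-60],[0,0,0],70],[[0,0,-100],[0,0,0],70],[[-60,0,-120],[0,0,0],70],[[-60,0,-120],[0,0,0],70],[[-60,0,-120],[0,0,0],70]]'

```text
t: 18.42
ee_pos: [0.4766, -0.2035, 0.2258]
tcp_rot: [[0.994, 0.107, 0.001], [0.107, -0.994, -0.0], [0.001, 0.0, -1.0]]
contact_force: [0.3, 0.4, 0.2]
finger_gap: 0.0704
grip_force: 0.0
```

```bash
python3 - <<'E'
from h import *
s=sense(); print(s["t"],s["ee_pos"],s["contact_force"],s["finger_gap"],s["grip_force"])
im,P=snap("wrist")
K=np.array(P["mtx"]);T=np.array(P["camera_from_world"])
p=T[:3,:3]@np.array([.5358,-.197,.1])+T[:3,3]; r=np.hypot(p[0],p[1]); u=(p[:2]/r*np.arctan2(r,p[2])*K[0,0]+K[:2,2]); a=np.round(u).astype(int)-[60,50]; a=np.maximum(a,0);print(a)
for q,z in [("punch",.074),("punch_grip",.106)]:
    for r in mark_of("wrist",q)[:1]: print(q,r["p"],atz("wrist",r["at"],z,P))
sd,_=snap("side")
cv2.imwrite("pics/w8.png",np.hstack([cv2.resize(im[a[1]:a[1]+100,a[0]:a[0]+120,::-1],(480,400),interpolation=2),cv2.resize(sd[200:280,230:290,::-1],(300,400),interpolation=2)]))
E
```

```text
18.425 [ 0.4766 -0.2035  0.2258] [0.3192 0.3835 0.1942] 0.07037894924492992 0.0
[262  73]
punch 0.78 [ 0.425  -0.2063  0.074 ]
punch_grip 0.73 [ 0.5363 -0.1958  0.106 ]
```

View pics/w8.png

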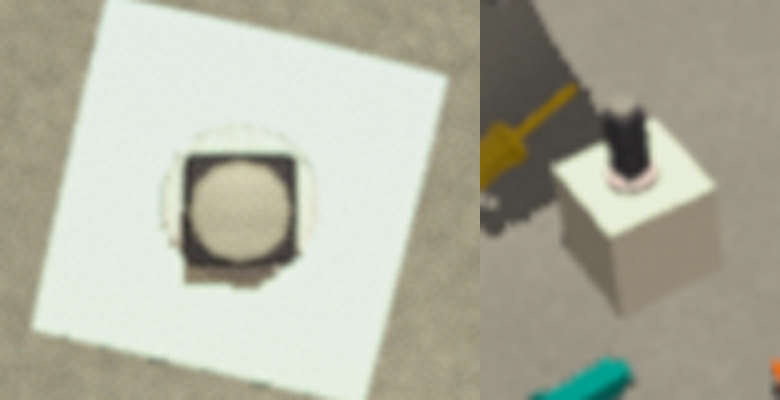

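The wrist crop (left, centred at px (240,210)) and the side crop show the punch upright, centred and with its collar flat on the block. The gripper is clear.

```bash
python3 -c "
from station import *
print(sign_off())"
```

```text
the job is handed in; nothing more can be done
None
```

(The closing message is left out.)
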